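# Strip the lint extractor: hang its basket, take off its hub nut

### The arm

A 7-joint arm with a two-finger parallel gripper is mounted at the origin on a cart in front of the work surface, level with it; the furniture and walls round the work are solid. World frame = base frame: x ahead of the robot, y to its left, z up, the work surface at z = 0. Lengths are in m, angles in rad, forces in N, time in s.
With the tool pointing down it reaches from about 0.4 to 0.85 m from the base axis. Payload 6.9 kg.
Tool frame: the origin (TCP) lies midway between the tips of the shut fingers; the grasp point (between the pads) lies 19 mm behind it; z points along the fingers, y is the line along which they close (so a half turn about z gives the same grasp; the last joint's range is limited). The gripper opens to 85 mm and grips with 20 to 120 N. Pads are 22 mm wide; open, the fingers measure 114 mm over their backs; the gripper's body (76 mm by 85 mm) begins 54 mm behind the grasp point. The pads swing forward as they close: fully open they stand 13 mm farther back than shut.
Start: joints at [1.365, 0.507, -0.238, 1.5, 0.126, 1.149, -0.155], TCP at [0.191, -0.595, 0.231] pointing down, gripper open.
Joint ranges: [-3.08, 3.08], [-0.24, 2.05], [-1.43, 1.35], [0, 2.5], [-1.52, 4.66], [0.17, 1.96], [-2.89, 2.89]. Speed limits (rad/s): [2.39, 2.39, 3.14, 3.14, 3.14, 3.14, 3.14].

### API

Orientations are given as a unit quaternion [x, y, z, w].
In Python, from station import * gives the robot as it stands.
- The arm moves only by the tool step_arm, never from a script. Its argument "moves" is a list of rows, each a list of 3 entries, a list of its own where there are three numbers: the shift along the tool's x, y, z in mm, then the turn, a rotation vector about the tool's x, y, z in rad, then the opening, from -1 (shut) to 1 (fully open), so that 0 is half open. A call has 1 to 10 rows; each row shifts and turns the commanded pose from where the row before left it, along the tool's axes as they then stand; what a row does not reach is not made up. A row lasts 1/10 s, in which the tool goes at most 50 mm and 8.59 degrees, less where a joint would pass 70% of its speed; a pose out of reach is approached as far as the arm can. A call is refused whole if a number of a shift passes 50 or a number of a turn 0.15, either way. A call with a gripper value outside its range is refused whole. The fingers move at their own pace and stop on an object; the grip force is fixed at half the most. Time passes only in rows, so rows that do not move let the fingers close. It gives the time, the measured TCP pose, the force, the opening and the grip force at its end, in the units of the state.
- observe(): the state, without advancing time (a new reading comes with each control period).
- get_image(name): name is "side" or "top" or "wrist"; returns a dict with "frame" (400x640x3 uint8, blue, green, red), "fx", "fy", "cx", "cy" (pixels), "R" (3x3) and "t" (3): a world point X has camera coordinates R X + t; the wrist camera has in their place "T_tool_cam" (4x4, takes a point from camera to tool coordinates, whose origin is the TCP and whose axes are the flange's). Camera axes: x right, y down, z forward; pixel columns grow to the right and rows downward; lengths in m; the calibration is good to about 2 mm. A picture is of the moment at which its call begins: read the wrist's pose just before it. There is no depth.
- close_job(): hands the job in; it is judged then, once.
The state is a dict: "time_s": time; "qpos": joint angles; "joint_vel": joint speeds; "tau": joint torques, N m; "ee_pos": TCP position; "orientation": TCP orientation; "contact_force": force on the tool from outside, world axes, zero at the start; "torque": the same for the moment, N m; "opening": finger opening in m; "grip_force": force on a finger pad.
Only numpy, scipy, OpenCV 4.12 (cv2) and the standard library are available. Lean on these libraries where they do the work, as an engineer would, in place of code of your own. Each camera call takes 0.05 s, during which the arm holds its last target. There are 200 camera calls.

### The job

The counter lint extractor has been unplugged for cleaning. Lift the wire lint basket off its mouth by the bail and hang it by the bail's bar on the hook of the counter stand; then unscrew the black hub nut underneath, which may have a right-hand or a left-hand thread, so try it one way and, if it jams, the other. Finish with the gripper still holding the nut, lifted off the shaft and about a hand's breadth above the extractor's rim, and leave the other things on the counter where they are.

Things in the scene. Friction and masses are not known exactly. Their poses are not given: they have to be found in the camera images.
- extractor: Lint extractor, fixed: a white round tub 166 mm across and 85 mm high, open on top, with a white outlet box at the back (+x), 68 mm wide and 74 mm high, reaching 158 mm from the tub's axis. Origin on the tub's axis at counter level; z up. The lint basket covers its mouth at the start.
- mouth (a point): Centre of the tub's mouth (152 mm inside), level with the rim, 85 mm above the counter. Inside lies a grey impeller that does not turn, nowhere higher than 31 mm above the counter except its hub, 48 mm across, with the steel shaft end on which the nut sits, all on the tub's axis.
- basket_bar (a point): Centre of the straight black bar on top of the lint basket's bail: 10 mm thick, straight for 96 mm along its own y axis, level; z is up. The hook needs the middle of the bar, so the bar is best gripped about 30 mm to one side of its middle. It starts about 184 mm above the counter, turned any way up to 0.9 rad from world y.
- basket_base (a point): Middle of the lint basket's underside, 105 mm below the bar. The basket is loose, 0.11 to 0.21 kg: a shallow round steel wire screen 164 mm across and 30 mm high; the two wire legs of the bail run from the bar's ends down and out to its edge. It just rests on the tub's rim and lifts straight up.
- hook_trough (a point): Top of the counter hook's round steel arm (8 mm thick) at its lowest point, 190 mm above the counter, where the bar comes to rest across it (bar along this point's y, bar centre 5 mm above). The upturned tip is 28 mm in front (-x of the point); its round end reaches 24 mm above this point. Bring the bar in above the tip from the -x side, then lower it.
- hook_stand: The counter hook's stand, fixed. Origin at counter level, 70 mm in front (-x) of the trough. Its post (radius 7 mm, 207 mm high) is 125 mm behind the trough (+x); the arm runs from the post's top gently down to the trough. Foot: a plate 190 x 100 x 10 mm under the arm.
- hub_nut_mid (a point): Centre, half-way up, of the loose black hub nut: a round fluted cap 50 mm across and 34 mm high, 48 to 78 g, open below, upright on the tub's axis, its top 9 mm below the rim, its lower edge 42 mm above the counter. As found it is locked and cannot be lifted. Which way it loosens differs from start to start and cannot be seen.
- shaft_end (a point): Top of the shaft under the nut. The nut's quick thread takes less than half a turn: its loosening way it turns easily, is free to lift straight off after 50 to 60 degrees, stays free up to about 120 degrees and then meets a stop. The other way it jams hard within about 10 degrees; the fingers then slip round it or the turning moment rises.
- tags_mid (a point): Middle of a bundle of claim tags, 88 x 48 x 16 mm, lying near the front edge: to be left alone.
- tin_mid (a point): Middle of a round tin, 69 mm across and 26 mm high, on the right: to be left alone.
- navy_mid (a point): Middle of a reel of thread, 28 mm across and 48 mm high, behind the work: to be left alone.
- white_mid (a point): Middle of a second such reel of thread, beside the first: to be left alone.
- stamp_mid (a point): Middle of a wooden hand stamp, 31 x 52 x 88 mm, upright on the right: to be left alone.
- pad_mid (a point): Middle of a flat ink pad, 74 x 105 x 14 mm, on the right: to be left alone.
- roller_mid (a point): Middle of a lint roller, 52 x 229 x 53 mm, lying on the left: to be left alone.

How it is judged:
By the outcome, as a careful person would: the job done as asked, in the order asked, and still so for the second after the job is handed in, while the arm keeps its last pose, push and grip.
It also fails if it takes over 54 s, if anything falls off the work surface, if the arm or the gripper's body presses on something with over 40 N, if the wrist force passes 120 N, or if a joint passes its speed limit or range.

## Working session

There is one attempt and no reset: what is moved stays moved. The work goes in short steps, Python scripts to look and compute and a tool call to move; the robot and the scene stay as the last step left them, time stands still between calls to the robot, and variables do not carry over. Pictures are saved under pics/ and viewed, at most 10 in all, crops included, and the job is handed in when it is done.

Besides the shell and the picture viewer there is one more tool, called as name([rows], argument=value, ...), one row to a line, values as JSON. step_arm: Moves the arm, as the interface text tells. Its arguments: {"type":"object","properties":{"moves":{"type":"array","items":{"type":"array"}}},"required":["moves"]}

```bash
mkdir -p pics; python3 - <<'E'
from station import *
import cv2,numpy as np
s=observe();print(s)
for n in("top","side"):
    d=get_image(n);cv2.imwrite(f"pics/{n}.png",d["frame"]);np.savez(n,**d)
    print(n,d["fx"],d["fy"],d["cx"],d["cy"],d["R"],d["t"])
a=cv2.imread("pics/top.png");b=cv2.imread("pics/side.png")
E
```

```text
{'time_s': 0.0, 'qpos': array([ 1.36551168,  0.50830133, -0.23750925,  1.50116316,  0.12571624,
        1.14887854, -0.15479691]), 'joint_vel': array([ 0.00071129, -0.0005895 , -0.00117656,  0.00114067,  0.00089922,
        0.00097976, -0.00084173]), 'tau': array([-1.51109223e-03, -6.20582628e+01, -2.18760923e+00, -2.49649107e+01,
        1.24277867e-02,  1.17814983e-02, -8.28029783e-05]), 'ee_pos': array([ 0.19088576, -0.59460112,  0.23044134]), 'orientation': array([ 9.87949193e-01,  1.54776022e-01, -1.65523374e-04, -8.64389004e-04]), 'contact_force': array([ 0.0652215 , -0.00413704,  0.17418163]), 'torque': array([ 0.03560574,  0.01009988, -0.02724147]), 'grip_force': 0.0, 'opening': 0.08517877366664513}
top 451.8810050430684 451.8810050430684 323.08956426045484 197.38902849678388 [[ 0.0099818  -0.99991566  0.0083093 ]
 [-0.99153924 -0.01097302 -0.12934265]
 [ 0.12942292 -0.00694792 -0.99156514]] [0.12214613 0.56500307 1.42219242]
side 511.2340406851143 511.2340406851143 324.66211852264223 197.29956192423225 [[-0.37639008 -0.92645086 -0.00439572]
 [-0.70895707  0.29107657 -0.64238174]
 [ 0.5964146  -0.23866973 -0.76637222]] [0.31200422 0.44055996 1.57677378]
```

View pics/top.png

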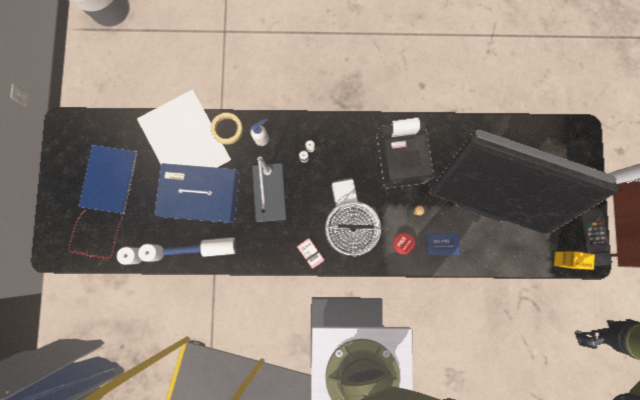

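View pics/side.png

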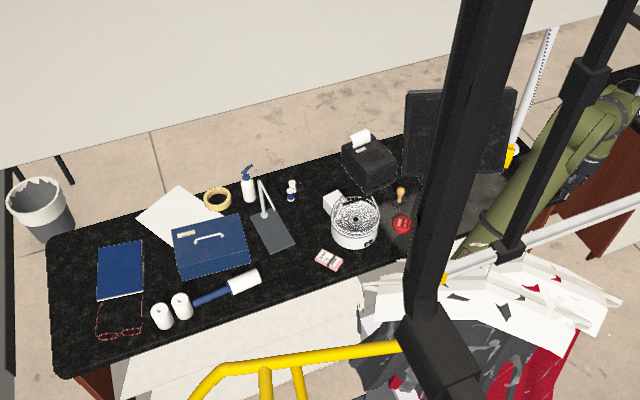

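The top view shows the basket at about (353,228), outlet box (343,190) and hook stand (268,190). The side view shows the basket at about (355,222) and hook at about (262,195). I'll zoom in.

```bash
cat > h.py <<'E'
import numpy as np,cv2
from station import *
from scipy.spatial.transform import Rotation as Ro
def ray(d,u,v):
    c=np.array([(u-d["cx"])/d["fx"],(v-d["cy"])/d["fy"],1.])
    return -d["R"].T@d["t"], d["R"].T@c
def onz(d,u,v,z):
    o,r=ray(d,u,v); return o+r*(z-o[2])/r[2]
def proj(d,X):
    p=d["R"]@np.array(X)+d["t"]; return d["fx"]*p[0]/p[2]+d["cx"],d["fy"]*p[1]/p[2]+d["cy"]
def wrist(name=None):
    s=observe(); d=dict(get_image("wrist"))
    T=np.eye(4);T[:3,:3]=Ro.from_quat(s["orientation"]).as_matrix();T[:3,3]=s["ee_pos"]
    M=np.linalg.inv(T@d["T_tool_cam"]);d["R"]=M[:3,:3];d["t"]=M[:3,3]
    if name: cv2.imwrite(f"pics/{name}.png",d["frame"]);np.savez(name,**d)
    return s,d
E
python3 - <<'E'
import cv2,numpy as np
from h import *
t=cv2.imread("pics/top.png")[140:270,235:405];s=cv2.imread("pics/side.png")[165:275,235:405]
f=lambda a:cv2.resize(a,None,fx=4,fy=4,interpolation=cv2.INTER_CUBIC)
a=f(t);cv2.imwrite("pics/tz.png",a);cv2.imwrite("pics/sz.png",f(s))
d=np.load("top.npz")
print(onz(d,353,228,.1),onz(d,344,190,.074),onz(d,269,192,.0))
w,q=wrist("w0");print(q["T_tool_cam"])
E
```

```text
[0.46192425 0.03607739 0.1       ] [0.58295803 0.06269872 0.074     ] [0.58441586 0.3070384  0.        ]
[[ 1.85842061e-04 -9.44258119e-01 -3.29205971e-01  8.43567238e-02]
 [ 9.99999921e-01  2.91347267e-04 -2.71152358e-04  2.58444113e-04]
 [ 3.51951075e-04 -3.29205894e-01  9.44258098e-01 -1.42933233e-01]
 [ 0.00000000e+00  0.00000000e+00  0.00000000e+00  1.00000000e+00]]
```

View pics/tz.png

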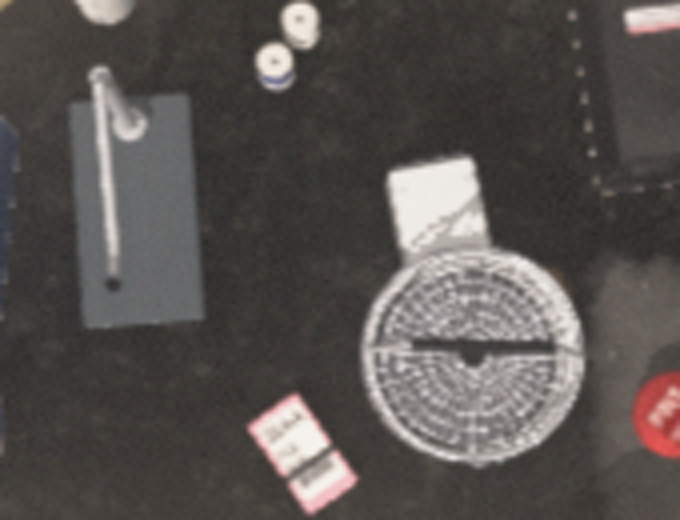

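View pics/sz.png

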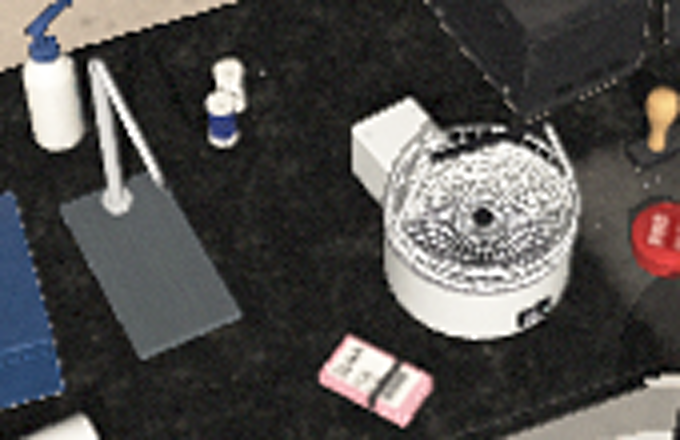

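In the top zoom, the bar ends are at full-image (338.3,226.3) and (373.8,227.3), the rim centre is (353.2,228.7), the hook tip is (263.3,211), the post top is (259.5,158.7), and the foot corners are clear. The side zoom agrees, with the tip at about (275,211).

```bash
python3 - <<'E'
from h import *
np.set_printoptions(precision=4,suppress=True)
d=np.load("top.npz");P=lambda x,y,z:onz(d,235+x/4,140+y/4,z)
a,b=P(413,345,.184),P(555,349,.184);print("bar",a,b,(a+b)/2,np.arctan2(*( (a-b)[[1,0]])),np.linalg.norm(a-b))
print("rim",P(473,355,.1))
print("tip",P(113,284,.212),"post",P(98,75,.205))
c=[P(*q,.01) for q in((72,103),(190,95),(203,320),(85,328))];print("foot",np.mean(c,0),c[0]-c[3],c[1]-c[2])
s=np.load("side.npz")
for n,X in(("bar",(a+b)/2),("a",a),("b",b),("tip",P(113,284,.212))):
    u,v=proj(s,X);print(n,(u-235)*4,(v-165)*4)
for q in((435,190),(550,230),(612,185)): print("mon",onz(d,*q,.05),onz(d,*q,.3))
e=observe();R=Ro.from_quat(e["orientation"]).as_matrix();print(R)
E
```

```text
bar [0.4612 0.0847 0.184 ] [ 0.4594 -0.0174  0.184 ] [0.4603 0.0337 0.184 ] 1.5531667161085703 0.10213406768834568
rim [0.4596 0.0353 0.1   ]
tip [0.5002 0.2977 0.212 ] post [0.6518 0.3135 0.205 ]
foot [0.5809 0.3046 0.01  ] [0.1864 0.0162 0.    ] [0.1867 0.0146 0.    ]
bar 486.8980087766081 136.1764970387494
a 430.1543997184117 153.42943200452044
b 542.8702572175202 119.15809482100121
tip 168.04862130370748 174.60030134254237
mon [ 0.5898 -0.2308  0.05  ] [ 0.5523 -0.1664  0.3   ]
mon [ 0.4653 -0.5944  0.05  ] [ 0.4495 -0.4665  0.3   ]
mon [ 0.6125 -0.8032  0.05  ] [ 0.571  -0.6389  0.3   ]
[[ 0.9521  0.3057 -0.0005]
 [ 0.3057 -0.9521  0.0013]
 [-0.     -0.0014 -1.    ]]
```

```bash
cat >> h.py <<'E'
def sim(rows,s=None):
    s=s or observe();p=np.array(s["ee_pos"]);R=Ro.from_quat(s["orientation"])
    for m,t,_ in rows: p=p+R.apply(np.array(m)/1000);R=R*Ro.from_rotvec(t)
    M=R.as_matrix();return p.round(4),round(np.arctan2(M[1,0],M[0,0]),3)
def need(x,y,z,yaw):
    "shift in tool axes (mm), rotation vector to reach the pose, tool straight down"
    s=observe();R=Ro.from_quat(s["orientation"])
    G=Ro.from_euler('z',yaw)*Ro.from_euler('x',np.pi)
    print("t",round(s["time_s"],2),"p",s["ee_pos"].round(4),"shift",(R.inv().apply(np.array([x,y,z])-s["ee_pos"])*1000).round(1),"turn",(R.inv()*G).as_rotvec().round(3),"F",s["contact_force"].round(1),"M",s["torque"].round(2),"op",round(s["opening"],4),"g",round(s["grip_force"],1))
E
python3 - <<'E'
from h import *
A=[[[45,-9,-5],[0,0,-.083],1]]*15
print(sim(A[:5]),sim(A[:10]),sim(A))
need(.46,.004,.27,1.553)
E
```

```text
(array([ 0.3689, -0.4525,  0.2557]), np.float64(0.726)) (array([ 0.4745, -0.2506,  0.2809]), np.float64(1.141)) (array([ 0.4898, -0.0233,  0.3062]), np.float64(1.556))
t 0.15 p [ 0.1909 -0.5947  0.2306] shift [ 439.2 -487.9  -38.7] turn [-1.000e-03 -1.000e-03 -1.242e+00] F [0.1 0.3 1.7] M [ 0.01  0.01 -0.02] op 0.0854 g 0.0
```

```bash
python3 - <<'E'
from h import *
A=[[[38,-28,-10],[0,0,-.083],1]]*6+[[[45,-3,0],[0,0,-.083],1]]*9
for k in(3,6,8,10,15):print(k,sim(A[:k]))
E
```

```text
3 (array([ 0.2638, -0.4738,  0.2608]), np.float64(0.56))
6 (array([ 0.3046, -0.3385,  0.2909]), np.float64(0.809))
8 (array([ 0.3595, -0.267 ,  0.291 ]), np.float64(0.975))
10 (array([ 0.4017, -0.1874,  0.2911]), np.float64(1.141))
15 (array([0.4457, 0.0322, 0.2913]), np.float64(1.556))
```

step_arm([
  [[38, -28, -10], [0, 0, -0.083], 1],
  [[38, -28, -10], [0, 0, -0.083], 1],
  [[38, -28, -10], [0, 0, -0.083], 1],
  [[38, -28, -10], [0, 0, -0.083], 1],
  [[38, -28, -10], [0, 0, -0.083], 1],
  [[38, -28, -10], [0, 0, -0.083], 1],
  [[45, -3, 0], [0, 0, -0.083], 1],
  [[45, -3, 0], [0, 0, -0.083], 1],
  [[45, -3, 0], [0, 0, -0.083], 1],
  [[45, -3, 0], [0, 0, -0.083], 1],
])

```text
time_s: 1.15
ee_pos: [0.4026, -0.1861, 0.2913]
orientation: [0.841, 0.541, 0.0, 0.0]
contact_force: [1.6, -0.7, -0.6]
opening: 0.085
grip_force: 0.0
```

step_arm([
  [[40, 0, 0], [0, 0, -0.083], 1],
  [[40, 0, 0], [0, 0, -0.083], 1],
  [[40, 0, 0], [0, 0, -0.083], 1],
  [[40, 0, 0], [0, 0, -0.083], 1],
  [[20, 0, 0], [0, 0, -0.083], 1],
  [[0, 0, 0], [0, 0, 0], 1],
])

```text
time_s: 1.75
ee_pos: [0.4517, -0.0129, 0.2914]
orientation: [0.709, 0.705, 0.0, -0.0]
contact_force: [-0.3, 0.0, -0.4]
opening: 0.0853
grip_force: 0.0
```

```bash
python3 - <<'E'
from h import *
need(.460,.004,.27,1.553);s,d=wrist("w1")
for X in((.4612,.0847,.184),(.4594,-.0174,.184),(.4596,.0353,.1)):print(proj(d,X))
print(s["qpos"])
E
```

```text
t 1.75 p [ 0.4517 -0.0129  0.2914] shift [16.9  8.2 21.5] turn [ 0.    -0.001  0.011] F [-0.3  0.  -0.4] M [-0.04  0.05 -0.07] op 0.0853 g 0.0
(np.float64(329.79157577540286), np.float64(55.45908891339653))
(np.float64(326.6130998290289), np.float64(196.73974744014106))
(np.float64(324.50235641573886), np.float64(115.88443463030575))
[ 0.60187181  0.23686824 -0.79183934  1.81816862  0.18218236  1.16111727
 -0.25574534]
```

View pics/w1.png

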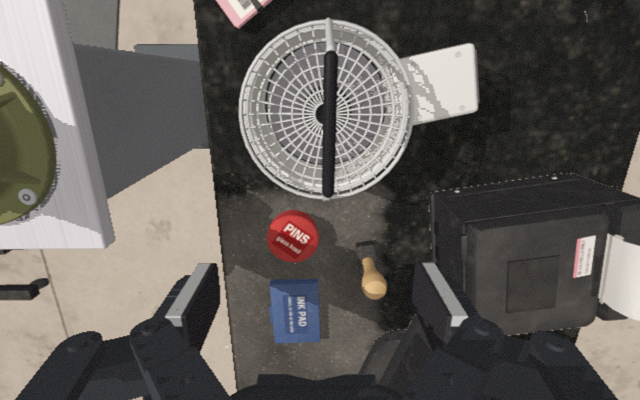

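The bar runs from (330,50) to (327,197), as predicted. I'll descend 30 mm towards −y from its middle and grip.

step_arm([
  [[17, 8, 30], [0, 0, 0.011], 1],
  [[0, 0, 40], [0, 0, 0], 1],
  [[0, 0, 36], [0, 0, 0], 1],
  [[0, 0, 20], [0, 0, 0], 1],
  [[0, 0, 0], [0, 0, 0], -1],
  [[0, 0, 0], [0, 0, 0], -1],
  [[0, 0, 0], [0, 0, 0], -1],
  [[0, 0, 0], [0, 0, 0], -1],
  [[0, 0, 0], [0, 0, 0], -1],
  [[0, 0, 0], [0, 0, 0], -1],
])

```text
time_s: 2.8
ee_pos: [0.4604, 0.0009, 0.1661]
orientation: [0.716, 0.698, 0.0, 0.001]
contact_force: [-0.9, -0.5, 5.3]
opening: 0.0077
grip_force: 58.5
```

```bash
python3 - <<'E'
from h import *
need(.460,.004,.165,1.553)
E
```

```text
t 2.8 p [0.4604 0.0009 0.1661] shift [ 3.1 -0.5  1.1] turn [ 0.001  0.    -0.009] F [-0.9 -0.5  5.3] M [-0.19  0.21 -0.  ] op 0.0077 g 58.5
```

step_arm([
  [[0, 0, -8], [0, 0, 0], -1],
  [[0, 0, -15], [0, 0, 0], -1],
  [[0, 0, -18], [0, 0, 0], -1],
  [[0, 0, -12], [0, 0, 0], -1],
  [[0, 0, 0], [0, 0, 0], -1],
  [[0, 0, 0], [0, 0, 0], -1],
])

```text
time_s: 3.4
ee_pos: [0.4599, 0.0009, 0.2182]
orientation: [0.716, 0.698, -0.0, 0.0]
contact_force: [-0.5, 0.6, -1.5]
opening: 0.0076
grip_force: 58.7
```

```bash
python3 - <<'E'
from h import *
need(.441,.2605,.218,1.656);s,d=wrist("w2")
d=np.load("top.npz")
for z in(.05,.1,.15):print(onz(d,237,168,z),onz(d,236,222,z))
E
```

```text
t 3.4 p [0.4599 0.0009 0.2182] shift [ 2.59e+02 -2.57e+01  1.00e-01] turn [ 0.     0.    -0.112] F [-0.5  0.6 -1.5] M [-0.    0.01 -0.  ] op 0.0076 g 58.7
[0.65420749 0.40622095 0.05      ] [0.48018321 0.40336541 0.05      ]
[0.64445828 0.39686497 0.1       ] [0.47650916 0.39410911 0.1       ]
[0.63470906 0.38750899 0.15      ] [0.4728351  0.38485282 0.15      ]
```

View pics/w2.png

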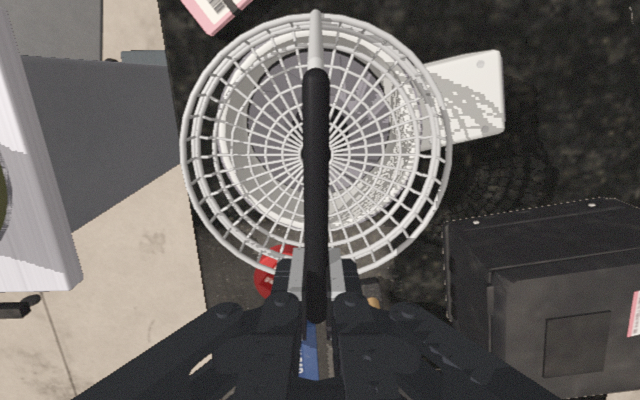

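The basket hangs level from the grip, with the bar at (317,75) to (315,320) and the tub visible below. Next I carry it to the front of the hook.

step_arm([
  [[15, -2, 0], [0, 0, -0.014], -1],
  [[30, -3, 0], [0, 0, -0.014], -1],
  [[40, -4, 0], [0, 0, -0.014], -1],
  [[40, -4, 0], [0, 0, -0.014], -1],
  [[40, -4, 0], [0, 0, -0.014], -1],
  [[40, -4, 0], [0, 0, -0.014], -1],
  [[32, -4, 0], [0, 0, -0.014], -1],
  [[15, -2, 0], [0, 0, -0.014], -1],
  [[0, 0, 0], [0, 0, 0], -1],
  [[0, 0, 0], [0, 0, 0], -1],
])

```text
time_s: 4.45
ee_pos: [0.4264, 0.2524, 0.2177]
orientation: [0.676, 0.737, -0.001, -0.0]
contact_force: [0.6, -0.3, -1.3]
opening: 0.0081
grip_force: 58.6
```

```bash
python3 - <<'E'
from h import *
need(.5308,.2681,.218,1.656);s,d=wrist("w3")
for X in((.5002,.2977,.212),(.528,.301,.19),(.6518,.3135,.207)):print(proj(d,X))
E
```

```text
t 4.45 p [0.4264 0.2524 0.2177] shift [  6.5 105.3  -0.5] turn [-0.001  0.001  0.002] F [ 0.6 -0.3 -1.3] M [-0.09 -0.05  0.06] op 0.0081 g 58.6
(np.float64(487.25561225692456), np.float64(182.43703699889488))
(np.float64(521.7336939629632), np.float64(168.25193914646974))
(np.float64(810.5207338604928), np.float64(174.3950920769963))
```

View pics/w3.png

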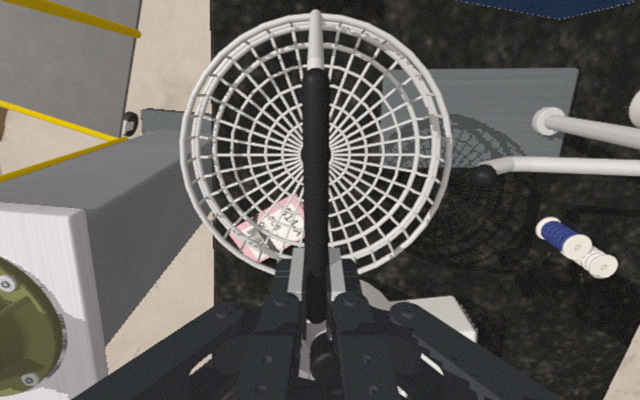

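The black tip is at (485,174) and the arm joins it at about (512,162). The basket is in front of the hook. I'll refine the trough from this view.

```bash
python3 - <<'E'
from h import *
d=np.load("w3.npz");d={k:d[k] for k in d}
print(onz(d,485,174,.210),onz(d,530,165,.188),onz(d,630,167,.2))
f=d["frame"]
print("bar far end",onz(d,316,70,.236))
t=np.load("top.npz");print(onz(t,263.3,211,.21))
E
```

```text
[0.49925133 0.30104877 0.21      ] [0.5330563  0.30266518 0.188     ] [0.57356033 0.30831295 0.2       ]
bar far end [0.41840429 0.33844573 0.236     ]
[0.50035277 0.29782776 0.21      ]
```

step_arm([
  [[6, 10, -2], [0, 0, 0], -1],
  [[0, 20, 0], [0, 0, 0], -1],
  [[0, 25, 0], [0, 0, 0], -1],
  [[0, 25, 0], [0, 0, 0], -1],
  [[0, 17, 0], [0, 0, 0], -1],
  [[0, 8, 0], [0, 0, 0], -1],
  [[0, 0, 0], [0, 0, 0], -1],
  [[0, 0, 12], [0, 0, 0], -1],
  [[0, 0, 12], [0, 0, 0], -1],
  [[0, 0, 10], [0, 0, 0], -1],
])

```text
time_s: 5.5
ee_pos: [0.5302, 0.2668, 0.1849]
orientation: [0.676, 0.737, -0.001, -0.0]
contact_force: [-0.6, 0.2, -0.3]
opening: 0.0082
grip_force: 58.7
```

```bash
python3 - <<'E'
from h import *
need(.5305,.268,.177,1.656);s,d=wrist("w4")
E
```

```text
t 5.5 p [0.5302 0.2668 0.1849] shift [1.2 0.4 7.9] turn [-0.001  0.001  0.001] F [-0.6  0.2 -0.3] M [-0.09 -0.03 -0.06] op 0.0082 g 58.7
```

View pics/w4.png

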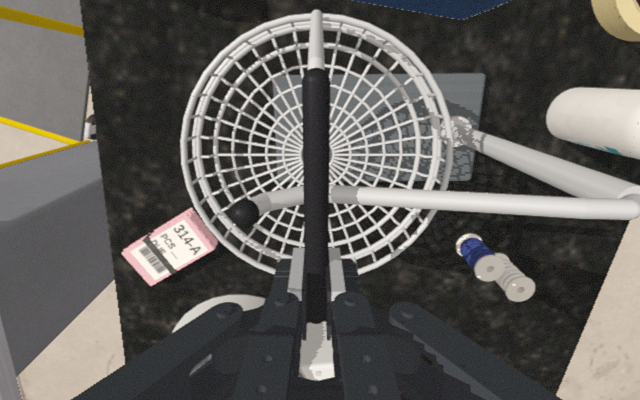

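The bar crosses the hook arm at (317,193), close to its middle, and the tip is in front at (243,214). I'll lower it gently.

step_arm([
  [[0, 0, 4], [0, 0, 0], -1],
  [[0, 0, 3], [0, 0, 0], -1],
  [[0, 0, 1], [0, 0, 0], -1],
  [[0, 0, 0], [0, 0, 0], -1],
])

```text
time_s: 5.95
ee_pos: [0.5313, 0.2674, 0.1784]
orientation: [0.676, 0.737, 0.0, 0.0]
contact_force: [-0.7, 0.3, -1.2]
opening: 0.0074
grip_force: 58.6
```

```bash
python3 - <<'E'
from h import *
need(.5305,.268,.177,1.656)
E
```

```text
t 5.95 p [0.5313 0.2674 0.1784] shift [ 0.7 -0.7  1.4] turn [ 0.    -0.     0.001] F [-0.7  0.3 -1.2] M [ 0.01 -0.02 -0.03] op 0.0074 g 58.6
```

step_arm([
  [[0, 0, 1.5], [0, 0, 0], -1],
  [[0, 0, 1.5], [0, 0, 0], -1],
  [[0, 0, 0], [0, 0, 0], -1],
])

```text
time_s: 6.25
ee_pos: [0.5315, 0.2675, 0.1759]
orientation: [0.676, 0.737, 0.001, 0.0]
contact_force: [-0.9, -2.5, 4.7]
opening: 0.0081
grip_force: 59.3
```

```bash
python3 - <<'E'
from h import *
need(.5305,.268,.177,1.656)
E
```

```text
t 6.25 p [0.5315 0.2675 0.1759] shift [ 0.6 -1.  -1.1] turn [ 0.001 -0.     0.001] F [-0.9 -2.5  4.7] M [-0.08  0.2   0.06] op 0.0081 g 59.3
```

Contact confirmed. Release.

step_arm([
  [[0, 0, 0], [0, 0, 0], -0.7],
  [[0, 0, 0], [0, 0, 0], -0.4],
  [[0, 0, 0], [0, 0, 0], 0],
  [[0, 0, 0], [0, 0, 0], 0.3],
  [[0, 0, 0], [0, 0, 0], 0.3],
  [[0, 0, -10], [0, 0, 0], 0.3],
  [[0, 0, -25], [0, 0, 0], 0.3],
  [[0, 0, -35], [0, 0, 0], 0.3],
  [[0, 0, -40], [0, 0, 0], 0.6],
  [[0, 0, 0], [0, 0, 0], 1],
])

```text
time_s: 7.25
ee_pos: [0.5326, 0.2695, 0.2915]
orientation: [0.676, 0.737, 0.005, 0.001]
contact_force: [0.3, 1.1, 0.0]
opening: 0.0806
grip_force: 0.0
```

```bash
python3 - <<'E'
from h import *
need(.460,.0,.285,1.571);s,d=wrist("w5")
print(proj(d,(.528,.302,.195)),s["qpos"])
E
```

```text
t 7.25 p [0.5326 0.2695 0.2915] shift [-262.3  -95.6    4.6] turn [ 0.008 -0.005  0.086] F [0.3 1.1 0. ] M [ 0.02  0.01 -0.02] op 0.0806 g 0.0
(np.float64(313.29103976940905), np.float64(153.19215935581263)) [-0.02718504  0.49436178 -0.79611878  1.47970207  0.3603654   1.30865768
 -0.76743763]
```

View pics/w5.png

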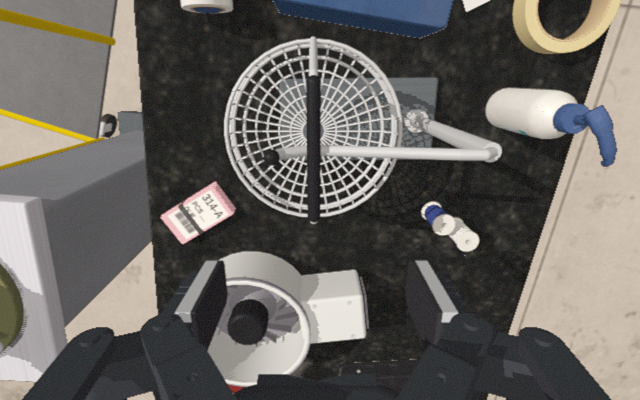

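The basket hangs stably, with its bar across the trough at about (314,153). The nut is visible at (250,322) in the open tub. Next I move above the tub for a close look.

step_arm([
  [[-20, -8, 0], [0.004, -0.002, 0.01], 1],
  [[-40, -14, 0], [0.004, -0.003, 0.012], 1],
  [[-45, -16, 0], [0, 0, 0.012], 1],
  [[-45, -16, 0], [0, 0, 0.013], 1],
  [[-45, -16, 5], [0, 0, 0.013], 1],
  [[-40, -15, 10], [0, 0, 0.013], 1],
  [[-27, -10, 5], [0, 0, 0.013], 1],
  [[0, 0, 0], [0, 0, 0], 1],
  [[0, 0, 0], [0, 0, 0], 1],
])

```text
time_s: 8.2
ee_pos: [0.449, 0.0004, 0.2668]
orientation: [0.708, 0.707, -0.005, -0.001]
contact_force: [0.5, 0.5, 0.3]
opening: 0.0854
grip_force: 0.0
```

```bash
python3 - <<'E'
from h import *
need(.4596,.0353,.042,1.571);s,d=wrist("w6")
g=cv2.cvtColor(d["frame"],cv2.COLOR_BGR2GRAY);u,v=proj(d,(.4596,.0353,.076));print(u,v,s["qpos"])
m=(g<60).astype('uint8');n,l,st,c=cv2.connectedComponentsWithStats(m)
for i in range(1,n):
    if st[i,4]>300: print(st[i],c[i],onz(d,*c[i],.076))
E
```

```text
t 8.2 p [4.490e-01 4.000e-04 2.668e-01] shift [ 36.2  12.3 224.5] turn [-0.008  0.005 -0.002] F [0.5 0.5 0.3] M [ 0.01 -0.01  0.  ] op 0.0854 g 0.0
329.11307080910785 128.71421791451263 [ 0.56104713  0.26174989 -0.79534578  1.86350805  0.21167946  1.11105294
 -0.31543634]
[    16      0    624    400 111553] [424.64647298 204.6876283 ] [ 0.56029506 -0.04355966  0.076     ]
[267  49 122  84 385] [318.70909091  68.83636364] [0.44944256 0.0898533  0.076     ]
[ 307   98   51   53 2100] [331.94761905 123.86      ] [0.46228447 0.03995577 0.076     ]
[272 248  40  28 353] [291.33994334 261.48725212] [ 0.41913823 -0.11177247  0.076     ]
[272 278  49  24 407] [296.67567568 293.97788698] [ 0.42421666 -0.15462336  0.076     ]
[  0 280  49  21 419] [ 26.26968974 288.5823389 ] [ 0.11056623 -0.14877084  0.076     ]
```

View pics/w6.png

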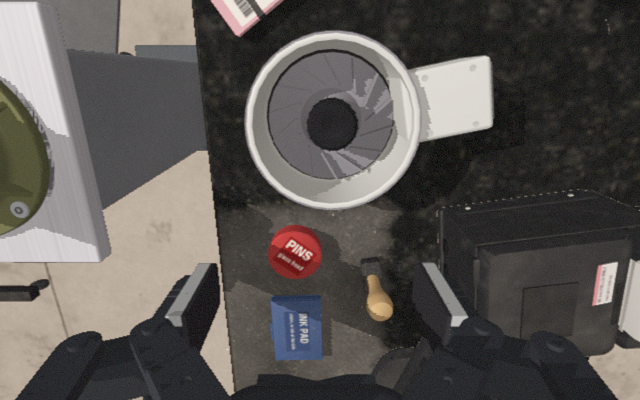

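The nut is at (332,124) and the rim centre is at about (333,120.5).

```bash
python3 - <<'E'
from h import *
d=np.load("w6.npz");d={k:d[k] for k in d}
print(onz(d,333,120.5,.085),onz(d,332.5,122.5,.076))
t=np.load("top.npz");
img=get_image("top");cv2.imwrite("pics/t2.png",img["frame"])
f=cv2.resize(img["frame"][195:260,320:385],None,fx=8,fy=8,interpolation=cv2.INTER_CUBIC);cv2.imwrite("pics/t2z.png",f)
E
```

```text
[0.46289368 0.04429954 0.085     ] [0.46279887 0.0412523  0.076     ]
```

step_arm([
  [[20, 6, 30], [-0.008, 0.005, 0], 1],
  [[18, 7, 30], [0, 0, 0], 1],
  [[0, 0, 30], [0, 0, 0], 1],
  [[0, 0, 15], [0, 0, 0], 1],
  [[0, 0, 0], [0, 0, 0], 1],
  [[0, 0, 0], [0, 0, 0], 1],
])

```text
time_s: 8.9
ee_pos: [0.4625, 0.0399, 0.1623]
orientation: [0.706, 0.708, 0.0, 0.0]
contact_force: [-0.2, 0.3, 0.1]
opening: 0.0851
grip_force: 0.0
```

```bash
python3 - <<'E'
from h import *
need(.461,.038,.042,1.571);s,d=wrist("w7")
for z in(.076,.0):
    print(proj(d,(.461,.038,z)))
E
```

```text
t 8.9 p [0.4625 0.0399 0.1623] shift [ -1.9  -1.6 120.3] turn [ 0.    -0.     0.002] F [-0.2  0.3  0.1] M [-0.    0.01 -0.02] op 0.0851 g 0.0
(np.float64(314.62334151674673), np.float64(203.165667071451))
(np.float64(314.9746926766659), np.float64(174.31850859906461))
```

View pics/w7.png

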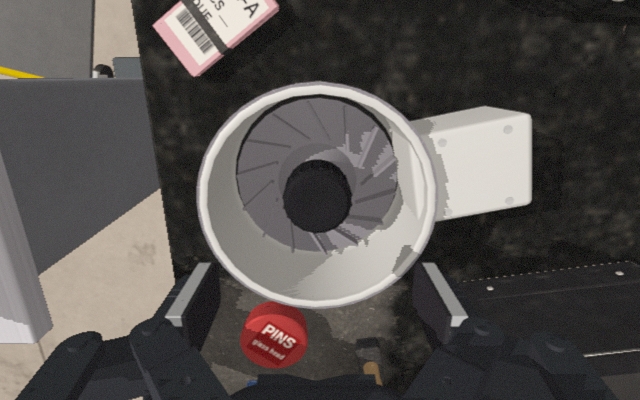

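The nut is at (318,196) and the rim centre is at about (317.5,195.5), so both are almost exactly aligned. That was picture 11, one over the limit of 10, so I'll view no more and work from numbers.

```bash
python3 - <<'E'
from h import *
d=np.load("w7.npz");d={k:d[k] for k in d}
g=cv2.cvtColor(d["frame"],cv2.COLOR_BGR2GRAY);m=(g<50).astype('uint8');n,l,st,c=cv2.connectedComponentsWithStats(m)
i=l[196,318];print(st[i],c[i],onz(d,*c[i],.076),onz(d,*c[i],.068))
print(onz(d,317.5,195.5,.085))
o=-d["R"].T@d["t"];print(o)
E
```

```text
[ 283  160   69   73 3894] [317.02054443 196.05932203] [0.46270426 0.0434165  0.076     ] [0.46273214 0.04059284 0.068     ]
[0.46299984 0.04699998 0.085     ]
[0.46190553 0.12432688 0.30523517]
```

step_arm([
  [[0, 0, 30], [0, 0, 0], 1],
  [[0, 0, 40], [0, 0, 0], 1],
  [[0, 0, 35], [0, 0, 0], 1],
  [[0, 0, 14], [0, 0, 0], 1],
  [[0, 0, 0], [0, 0, 0], 1],
  [[0, 0, 0], [0, 0, 0], -1],
  [[0, 0, 0], [0, 0, 0], -1],
  [[0, 0, 0], [0, 0, 0], -1],
  [[0, 0, 0], [0, 0, 0], -1],
])

```text
time_s: 9.85
ee_pos: [0.4633, 0.0386, 0.0446]
orientation: [0.707, 0.707, 0.001, 0.002]
contact_force: [-1.7, -0.3, 9.1]
opening: 0.0487
grip_force: 60.7
```

```bash
python3 - <<'E'
from h import *
need(.4625,.04,.042,1.571)
E
```

```text
t 9.85 p [0.4633 0.0386 0.0446] shift [ 1.4 -0.8  2.6] turn [ 0.004  0.001 -0.001] F [-1.7 -0.3  9.1] M [-0.01  0.33  0.02] op 0.0487 g 60.7
```

step_arm([
  [[0, 0, 0], [0, 0, -0.05], -1],
  [[0, 0, 0], [0, 0, -0.06], -1],
  [[0, 0, 0], [0, 0, -0.06], -1],
  [[0, 0, 0], [0, 0, -0.06], -1],
  [[0, 0, 0], [0, 0, 0], -1],
])

```text
time_s: 10.35
ee_pos: [0.4635, 0.038, 0.0445]
orientation: [0.623, 0.782, 0.001, 0.001]
contact_force: [-0.0, -0.8, 9.5]
opening: 0.0488
grip_force: 61.5
```

```bash
python3 - <<'E'
from h import *
need(.4625,.04,.042,1.571);print(observe()["tau"].round(2))
E
```

```text
t 10.35 p [0.4635 0.038  0.0445] shift [ 2.1 -0.5  2.5] turn [0.003 0.001 0.226] F [-0.  -0.8  9.5] M [-0.12  0.2  -1.49] op 0.0488 g 61.5
[ -1.56 -47.04  -7.67 -11.35   1.47  -0.3    2.08]
```

The moment has risen to 1.5 N·m after 13°, so it is jammed. I'll turn it the other way.

step_arm([
  [[0, 0, 0], [0, 0, 0.1], -1],
  [[0, 0, 0], [0, 0, 0.1], -1],
  [[0, 0, 0], [0, 0, 0.1], -1],
  [[0, 0, 0], [0, 0, 0.1], -1],
  [[0, 0, 0], [0, 0, 0.1], -1],
  [[0, 0, 0], [0, 0, 0], -1],
])

```text
time_s: 10.95
ee_pos: [0.4637, 0.0387, 0.0445]
orientation: [0.797, 0.604, 0.002, 0.002]
contact_force: [-0.6, 0.2, 8.9]
opening: 0.0488
grip_force: 61.8
```

```bash
python3 - <<'E'
from h import *
need(.4625,.04,.042,1.571);print(observe()["tau"].round(2))
E
```

```text
t 10.95 p [0.4637 0.0387 0.0445] shift [ 0.9 -1.6  2.5] turn [ 0.004  0.    -0.273] F [-0.6  0.2  8.9] M [-0.12  0.05 -0.08] op 0.0488 g 61.8
[ -0.32 -47.55  -4.21 -11.27  -0.25  -0.2   -0.95]
```

It turns freely now. I'll continue to about 75° in total.

step_arm([
  [[0, 0, 0], [0, 0, 0.13], -1],
  [[0, 0, 0], [0, 0, 0.13], -1],
  [[0, 0, 0], [0, 0, 0.13], -1],
  [[0, 0, 0], [0, 0, 0.13], -1],
  [[0, 0, 0], [0, 0, 0.13], -1],
  [[0, 0, 0], [0, 0, 0.13], -1],
  [[0, 0, 0], [0, 0, 0.13], -1],
  [[0, 0, 0], [0, 0, 0.13], -1],
  [[0, 0, 0], [0, 0, 0], -1],
])

```text
time_s: 11.85
ee_pos: [0.4639, 0.0388, 0.0446]
orientation: [0.992, 0.129, 0.002, 0.0]
contact_force: [0.0, -0.9, 9.6]
opening: 0.0486
grip_force: 61.8
```

```bash
python3 - <<'E'
from h import *
need(.4625,.04,.042,1.571);print(observe()["qpos"].round(2))
E
```

```text
t 11.85 p [0.4639 0.0388 0.0446] shift [-1.1 -1.5  2.6] turn [ 0.004 -0.003 -1.313] F [ 0.  -0.9  9.6] M [-0.17  0.06 -0.02] op 0.0486 g 61.8
[ 0.    0.53 -0.2   2.14  0.22  0.48 -1.68]
```

Low moment at 75°. Lift gently.

step_arm([
  [[0, 0, -4], [0, 0, 0], -1],
  [[0, 0, -6], [0, 0, 0], -1],
  [[0, 0, -8], [0, 0, 0], -1],
  [[0, 0, 0], [0, 0, 0], -1],
])

```text
time_s: 12.25
ee_pos: [0.4628, 0.0386, 0.0621]
orientation: [0.991, 0.13, 0.001, 0.0]
contact_force: [0.5, -0.7, -0.2]
opening: 0.0484
grip_force: 61.8
```

```bash
python3 - <<'E'
from h import *
need(.4637,.0388,.170,1.571)
E
```

```text
t 12.25 p [0.4628 0.0386 0.0621] shift [ 1.100e+00  1.000e-01 -1.079e+02] turn [ 2.00e-03 -1.00e-03 -1.31e+00] F [ 0.5 -0.7 -0.2] M [-0.02 -0.   -0.08] op 0.0484 g 61.8
```

step_arm([
  [[0, 0, -15], [0, 0, 0], -1],
  [[0, 0, -25], [0, 0, 0], -1],
  [[0, 0, -30], [0, 0, 0], -1],
  [[0, 0, -25], [0, 0, 0], -1],
  [[0, 0, -13], [0, 0, 0], -1],
  [[0, 0, 0], [0, 0, 0], -1],
  [[0, 0, 0], [0, 0, 0], -1],
  [[0, 0, 0], [0, 0, 0], -1],
])

```text
time_s: 13.05
ee_pos: [0.4615, 0.0384, 0.1679]
orientation: [0.992, 0.13, -0.001, 0.0]
contact_force: [0.6, 0.4, 0.2]
opening: 0.0489
grip_force: 62.0
```

```bash
python3 - <<'E'
from h import *
need(.4637,.0388,.170,1.571)
s,d=wrist();g=cv2.cvtColor(d["frame"],cv2.COLOR_BGR2GRAY)
print([round(v) for v in proj(d,(.4637,.0388,.065))],[round(v) for v in proj(d,(.463,.039,.2))])
# basket still on hook? compare side view dark bar with expected position
a=get_image("top");t=np.load("top.npz")
u,v=proj(t,(.528,.302,.195));c=cv2.cvtColor(a["frame"],cv2.COLOR_BGR2GRAY)
print(u,v);print(c[int(v)-3:int(v)+4,int(u)-22:int(u)+23:3])
# nut no longer at the hub, held between the fingers: dark disc seen from the wrist
u,v=map(int,proj(d,(.4637,.0388,.2)));print(g[max(v-60,0):v+60:12,u-48:u+49:12])
E
```

```text
t 13.05 p [0.4615 0.0384 0.1679] shift [ 2.2  0.2 -2.1] turn [-1.00e-03  2.00e-03 -1.31e+00] F [0.6 0.4 0.2] M [ 0.03 -0.02  0.05] op 0.0489 g 62.0
[316, 190] [315, 302]
262.74765143058374 201.9022340554822
[[146 119 123 109 128 154 160 143 149 152 130 144 112 165 119]
 [164 138 158  99 117 123 176 161 123 120 133  93  93  81 144]
 [183  88 150 100  76 122 122  90  77  71  75  63  67  61 137]
 [204  83  86  84  59  72  70  65  65  63  71  73  74  78 163]
 [194 114  68  69  65  67  72  79  80  72  94 104  98 104 148]
 [191 194  75  79  79  88  72 113 101  86 149 184 146 110 122]
 [168 202  74  79  84 140 124 189 129 105 138 198 132 107 133]]
[[136  28  21  30  22  24  13  30 100]
 [ 22  26  34  31  29  23  20  23  24]
 [ 27  26  33  28  27  29  42  23  26]
 [ 29  30  29  28  43  32  48  42  28]
 [ 30  28  27  40  43  43  37  41  39]
 [ 28  31  37  43  41  38  52  44  46]
 [ 32  38  36  39  42  39  48  48  38]
 [ 43  47  39  36  34  37  39  41  32]
 [ 91  40  47  44  41  39  39  39 180]
 [ 88  91  87  65  43  48  88 175 178]]
```

The bar lies dark across the hook where expected. The nut is held, with an opening of 48.9 mm and a grip of 62 N. Handing in.

```bash
python3 -c "
from station import *
print(close_job())"
```

```text
the job is handed in; nothing more can be done
None
```

The basket hangs by its bar on the hook, and the nut (left-hand thread: it jammed counter-clockwise, loosened clockwise) is off the shaft and held about 8–10 cm above the rim; job handed in at about 13 s, with 11 pictures viewed, one over the limit of 10.

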